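Fit a coupling pipe into the workshop's push-fit air manifold and open the valve

TASK

Take the air pipe with the brass coupling out of the wooden stand and push it straight down into the one open push-fit outlet of the air manifold, past the seal until it is fully home on the stop, firmly but without ramming it. Only then turn the red valve lever fully open, in line with the feed pipe. Leave the other pipes, the tools and the other things where they are.

Things in the scene. Friction and masses are not known exactly. Their poses are not given: they have to be found in the camera images.
- pipe: Rigid aluminium air pipe, 15 mm across, upright in one of the stand's three holes, with a brass quick coupling on top. 179 mm high in all, 110 to 175 g. Origin: centre of its lower end; z runs up along the tube. A black ring mark 32.5 to 35.5 mm above the lower end shows the insertion depth: once fully home, its lower edge is level with the outlet's mouth.
- coupling (a point): Point on the pipe's axis in the middle of the brass coupling, 157 mm above the pipe's lower end: the place to grip. The coupling is a plain upright cylinder, 26 mm across, from 132 to 178 mm above the lower end.
- pipe_end (a point): Centre of the pipe's lower end, the end that goes into the outlet. Its last 2 mm taper by 1 mm all round.
- outlet: The one open push-fit outlet: upright black fitting 31 mm across, 46 mm high, with a blue collet ring round its mouth, fixed on any one of the manifold's three ports (60 mm apart). Origin: centre of its underside; z up. The collet bites if the pipe is pulled back. Pressing over 60 N in all against its rim and bore damages it.
- outlet_mouth (a point): Centre of the open outlet's mouth, 46 mm above its origin, 98 mm above the bench. The bore is upright, 16.2 mm wide, flared to 19.4 mm in its top 2.5 mm. About 14 mm down the pipe meets the seal and collet teeth: they resist with about 12 to 20 N, then drag at about 8 to 14 N all the way down. That is not the stop.
- stand: Pine block 70 x 190 x 45 mm on the bench with three upright 17 mm holes, 38 mm deep, in a row along its y axis 65 mm apart (centre one at the middle). Origin: centre of its underside. The pipe and the two spare pipes stand in the holes in any order, their lower ends 7 mm above the bench.
- manifold: Air manifold fixed on the bench: aluminium bar 40 x 170 mm, top 52 mm above the bench, with three ports in a row along its y axis. Origin: on the bench under the bar's middle. From its -y end a copper feed pipe runs along -y through a ball valve (190 mm from the origin), then down into the bench. At the valve only the lever stands higher than 64 mm.
- valve (a joint): Angle of the valve lever, rad: 0 shut (lever points to the manifold's -x, across the feed pipe), 1.57 fully open at its end stop (lever points to the manifold's -y, in line with the feed pipe). Upright axis, opens anticlockwise from above. Stays where it is left; needs about 2 to 3 N at the grip.
- valve_grip (a point): Point in the middle of the red plastic grip of the valve lever, 65 mm from the valve's axis. The grip is 16 mm wide, 11 mm thick and 62 mm long (31 to 93 mm from the axis), its underside 64 mm and its top 75 mm above the bench.
- valve_pivot (a point): Point on the upright axis of the valve lever, at the height of the grip's middle.
- spare_blue: Spare blue pipe, 15 mm across, 100 mm long, no coupling, upright in the stand. Origin: lower end. Leave alone.
- spare_short: Spare short aluminium pipe, 15 mm across, 85 mm long, no coupling, upright in the stand. Origin: lower end. Leave alone.
- plugged_a: Outlet of the manifold like the open one, but shut by a grey plug (top 61 mm above its origin). Fixed. Leave alone.
- plugged_b: Another outlet shut by a grey plug, as plugged_a.
- mallet: Carver's round wooden mallet standing on its head, 92 mm across at the widest, 225 mm high. Origin: centre of its underside. Leave alone.
- gouge_wide: Carving gouge with a wooden handle, lying on the bench, 213 mm long. Leave alone.
- gouge_narrow: Narrow carving gouge with a dark handle, lying on the bench, 213 mm long. Leave alone.
- brush: Bench brush 200 mm long, lying on the bench. Leave alone.
- mug: Blue mug 80 mm across, 95 mm high. Leave alone.
- oil: Amber oil bottle with a red cap, 52 mm across, 150 mm high. Leave alone.
- stop: The fixed shoulder at the bottom of the open outlet's bore on which the pipe's end must come to rest: its face is 32 mm below the mouth (14 mm above the origin, which is the outlet's). More than 45 N on the stop is ramming. As the pipe comes to rest the drag of seal and teeth fades, and the whole push then bears on the stop.
Not all that is in view belongs to the job. What is shaped like the pipe but green or turquoise is not meant.

How it is judged (in metres and radians):
On the way, in this order (a step that is already met when the one before it is completed fails the run):
1. the pipe is fully home in the open outlet, with the valve still shut (z of pipe_end in the frame of outlet below 0.0155 m and horizontal distance between pipe_end and outlet below 0.003 m and angle between pipe's own z axis and vertical below 0.07 rad and value of joint valve below 0.35 rad), for 0.2 s.
2. the valve lever is turned fully open (value of joint valve above 1.4 rad), for 0.1 s.
At the end, for the whole second after the job is handed in: The pipe stands upright (within 0.07 rad) and at rest in the open outlet, its lower end within 1.5 mm of the stop and 3 mm of the outlet's axis; the valve lever is open to more than 1.4 rad of its 1.57; the robot touches nothing (z of pipe_end in the frame of outlet below 0.0155 m and horizontal distance between pipe_end and outlet below 0.003 m and angle between pipe's own z axis and vertical below 0.07 rad and linear speed of pipe below 0.01 m/s and value of joint valve above 1.4 rad).
It fails at once if the pipe is rammed home: more than 45 N between the pipe and the stop (contact force between pipe and stop above 45 N).
It fails at once if the pipe is forced against the outlet's rim and bore with more than 60 N (contact force between pipe and outlet above 60 N).
It fails at once if the valve is opened (beyond 0.35 rad) while the pipe is not home (value of joint valve above 0.35 rad and z of pipe_end in the frame of outlet above 0.018 m).
It fails at once if another pipe, a tool, the mug or the bottle is moved by more than 25 mm (distance of any of spare_blue, spare_short, mallet, gouge_wide, gouge_narrow, brush, mug, oil from where it was at the start of the episode above 0.025 m).
It also fails if it takes over 67 s, if anything falls off the work surface, if the arm or the gripper's body presses on something with over 40 N, if the wrist force passes 120 N, or if a joint passes its speed limit or range.

ROBOT

A 6-joint arm with a two-finger parallel gripper is mounted at the origin on the work surface. World frame = base frame: x ahead of the robot, y to its left, z up, the work surface at z = 0. Lengths are in mm, angles in rad, forces in N, time in s.
With the tool pointing down it reaches from about 375 to 975 mm from the base axis. Payload 3.8 kg.
Tool frame: the origin (TCP) lies midway between the tips of the shut fingers; the grasp point (between the pads) lies arm.grip_depth behind it (arm.grip_depth is the distance from the TCP to the grasp point, in mm); z points along the fingers, x is the direction in which the jaws open and shut, and the axes are right-handed (so a half turn about z gives the same grasp; the last joint's range is limited). The gripper opens to 88 mm and grips with 3 to 60 N. Pads are 18 mm wide; open, the fingers measure 123 mm over their backs; the gripper's body (75 mm by 187 mm) begins 45 mm behind the grasp point.
Start: joints at [-1.31, 0.264, 1.604, -0, 1.274, -0.037], TCP at [198.052, -645.286, 238.706] pointing down, gripper open.
Joint ranges: [-2.63, 2.63], [-0.94, 2.18], [0.31, 2.57], [-1.31, 4.45], [0, 2.66], [-2.55, 2.55]. Speed limits (rad/s): [2.57, 2.57, 3.14, 3.14, 3.14, 3.14].

INTERFACE

Orientations are given as a unit quaternion [x, y, z, w].
In Python, from rig import arm gives the robot as it stands.
- The arm moves only by the tool jog_arm, never from a script. Its argument "motion" is a list that holds one entry, the list of rows, each a list of 7 numbers: the shift along the tool's x, y, z each as a share of 150 mm, from -1 to 1, then the turn, a rotation vector about the tool's x, y, z each as a share of 30 degrees, from -1 to 1, then the gripper's target within -1 to 1 (fully open at 1, half-way at 0, shut at -1). A call has 1 to 12 rows; each row is the pose to reach, as a shift and turn from the pose commanded when the call began, along the tool's axes at that moment; what a row does not reach only later rows make up. A row lasts 1/12 s, in which the tool goes at most 41.7 mm and 7.16 degrees, less where a joint would pass 70% of its speed; a pose out of reach is approached as far as the arm can. A call with a number of a shift or a turn outside -1 to 1 is refused whole. A call with a gripper value outside its range is refused whole. The fingers move at their own pace and stop on an object; "grip_force" is the grip in N (left out, the last holds). Time passes only in rows, so rows that repeat a pose let the fingers close. It gives the time, the measured TCP pose, the force and the opening at its end, in the units of the state.
- arm.get_state(): the state, without advancing time (a new reading comes with each control period).
- arm.camera(name): name is "scene" or "top"; returns a dict with "image" (480x640x3 uint8, red, green, blue), "mtx" (3x3 intrinsics, pixels), "extrinsics" (4x4, takes a point from world to camera coordinates). Camera axes: x right, y up, looking along -z (the intrinsics and any distortion apply to the point x, -y, -z); pixel columns grow to the right and rows downward; lengths in mm; the calibration is good to about 2 mm. A picture is of the moment at which its call begins. There is no depth.
- arm.sign_off(): hands the job in, once; it reports no verdict.
The state is a dict: "time_s": time; "q": joint angles; "joint_vel": joint speeds; "tau": joint torques, N m; "tcp_pos": TCP position; "tcp_rot": TCP orientation; "force": force on the tool from outside, world axes, zero at the start; "ft_torque": the same for the moment, N m; "grip_width": finger opening in mm.
Only numpy, scipy, OpenCV 4.12 (cv2) and the standard library are available. Lean on these libraries where they do the work, as an engineer would, in place of code of your own. Each camera call takes 0.05 s, during which the arm holds its last target.

## Working session

There is one attempt and no reset: what is moved stays moved. The work goes in short steps, Python scripts to look and compute and a tool call to move; the robot and the scene stay as the last step left them, time stands still between calls to the robot, and variables do not carry over. Pictures are saved under pics/ and viewed, and the job is handed in when it is done.

Besides the shell and the picture viewer there is one more tool, called after "Request:" as a command line: name --argument value ..., lists and objects as JSON in quotes. jog_arm: Moves the arm, as the interface text tells. Shift numbers are shares of 150 mm and turn numbers shares of 30 degrees, none past 1 either way. Its arguments: {"type":"object","properties":{"motion":{"type":"array"},"grip_force":{"type":"number"}},"required":["motion"]}

```bash
ls; mkdir -p pics; python3 - <<'E'
from rig import arm
import cv2, numpy as np
for n in ("scene","top"):
    c=arm.camera(n); cv2.imwrite(f"pics/{n}0.png",c["image"][:,:,::-1]); print(n,c["mtx"].tolist(),np.round(c["extrinsics"],4).tolist(),[k for k in c])
s=arm.get_state(); print(s, arm.grip_depth)
E
```

```text
pics
scene [[525.8328789806416, 0.0, 313.5401031734839], [0.0, 525.8328789806416, 241.82641551452625], [0.0, 0.0, 1.0]] [[0.0123, 0.9999, 0.0098, 9.3651], [-0.7037, 0.0016, 0.7105, 275.9842], [0.7104, -0.0156, 0.7036, -1762.7446], [0.0, 0.0, 0.0, 1.0]] ['image', 'mtx', 'extrinsics']
top [[473.29011828804704, 0.0, 320.2501595385798], [0.0, 473.29011828804704, 241.29459552008322], [0.0, 0.0, 1.0]] [[0.0277, -0.9992, 0.0295, -56.3179], [0.997, 0.0297, 0.0715, -535.9416], [-0.0723, 0.0274, 0.997, -1206.8382], [0.0, 0.0, 0.0, 1.0]] ['image', 'mtx', 'extrinsics']
{'time_s': 0.1, 'q': array([-1.30993435e+00,  2.64701462e-01,  1.60524013e+00, -6.72932782e-06,
        1.27373045e+00, -3.69046939e-02]), 'joint_vel': array([ 0.00071787, -0.00240893, -0.0024474 ,  0.00074127,  0.00245502,
       -0.00117251]), 'tau': array([ 2.33755372e-04, -5.03621650e+01, -3.58070326e+01,  7.31314905e-02,
        2.32883758e-02, -5.73308125e-05]), 'tcp_pos': array([ 197.85928241, -644.66390072,  237.49513874]), 'tcp_rot': array([ 8.04172365e-01, -5.94395261e-01, -8.14726903e-04, -6.45903283e-04]), 'force': array([-1.32342173, -0.14068485, -0.32597844]), 'ft_torque': array([ 0.03522244,  0.00197743, -0.00356725]), 'grip_width': 87.91906999911468} 18.700000000000003
```

View pics/scene0.png

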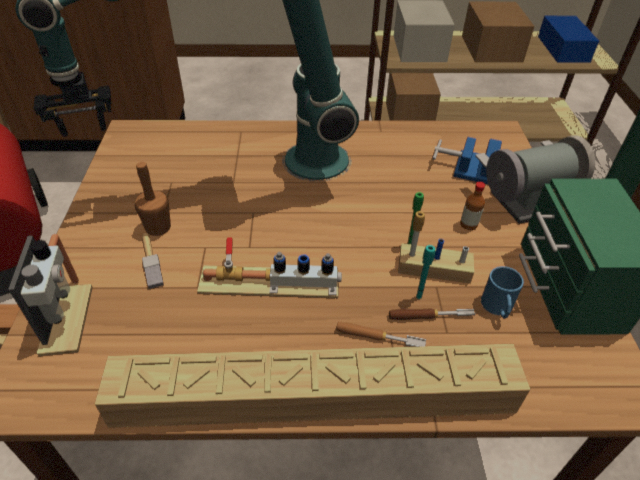

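View pics/top0.png

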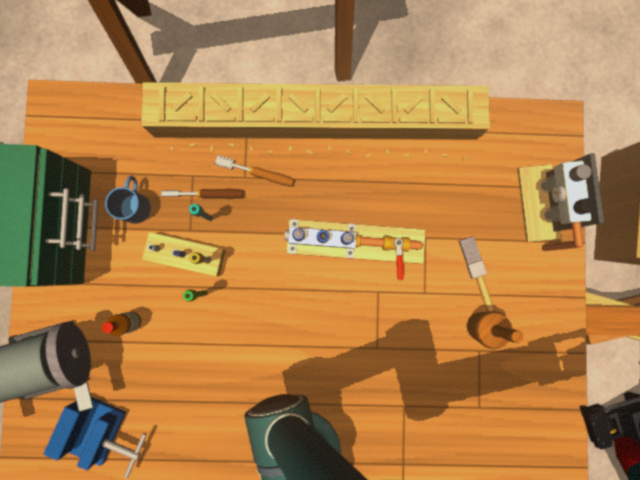

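The scene image shows the stand near (436,262), with the brass-topped pipe at about (418,225). A green decoy stands behind it at (417,205) and a turquoise one in front at (429,255). The manifold is near (303,275), with the red lever at (229,250). I'll check close crops next.

```bash
python3 - <<'E'
import cv2, numpy as np
s=cv2.imread("pics/scene0.png"); t=cv2.imread("pics/top0.png")
a=cv2.resize(s[180:310,380:490],None,fx=4,fy=4,interpolation=cv2.INTER_CUBIC)
b=cv2.resize(s[230:310,190:350],None,fx=5,fy=5,interpolation=cv2.INTER_CUBIC)
c=cv2.resize(t[190:310,130:240],None,fx=5,fy=5,interpolation=cv2.INTER_CUBIC)
d=cv2.resize(t[205:290,275:435],None,fx=5,fy=5,interpolation=cv2.INTER_CUBIC)
for n,i in zip("abcd",(a,b,c,d)): cv2.imwrite(f"pics/c_{n}.png",i)
E
```

```text
(no output)
```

View pics/c_a.png

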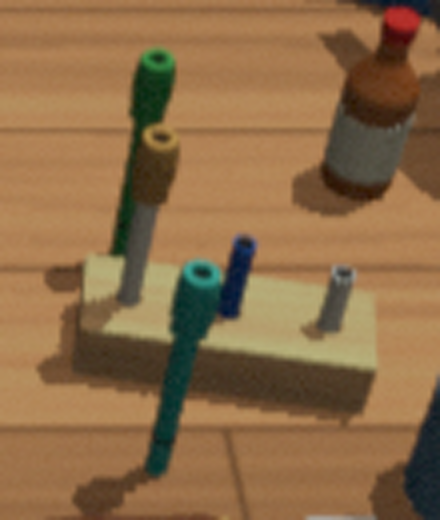

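View pics/c_b.png

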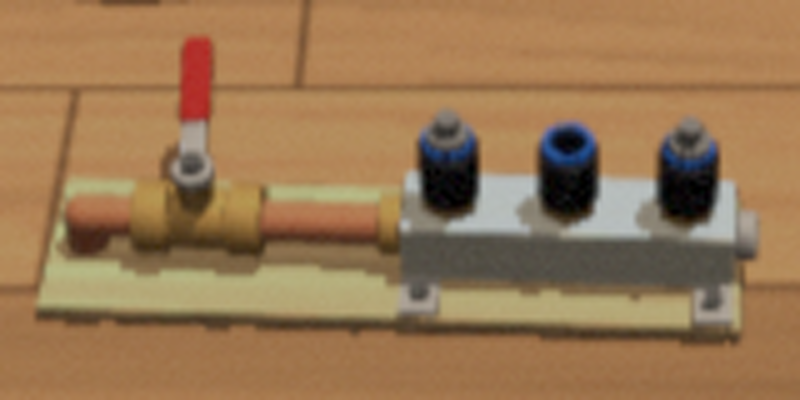

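View pics/c_c.png

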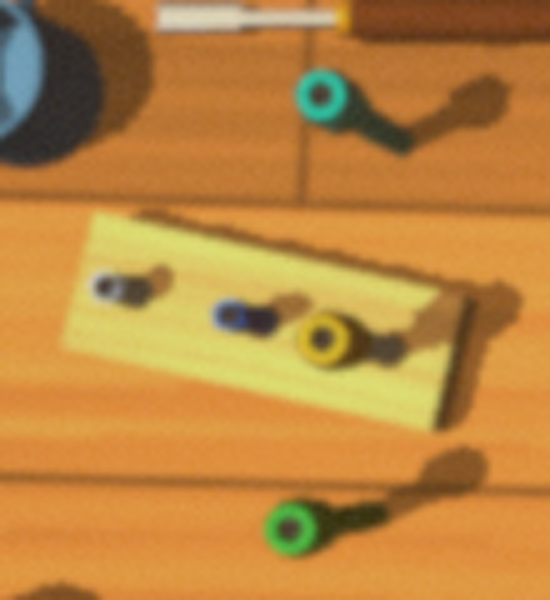

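View pics/c_d.png

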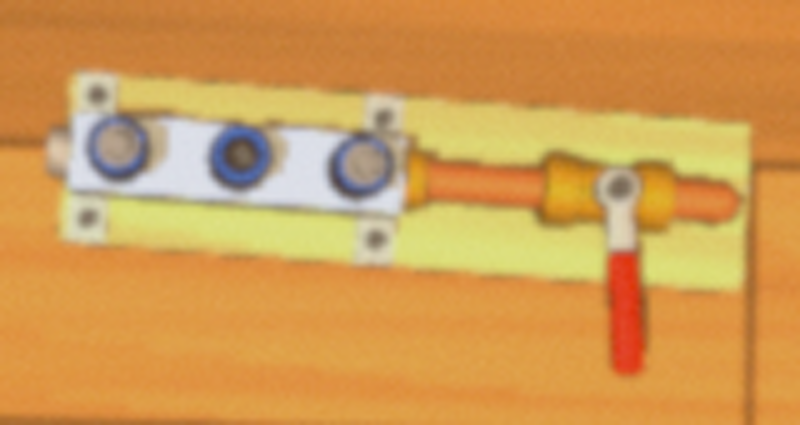

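```bash
cat > h.py <<'E'
import numpy as np, cv2
from rig import arm
def cam(n): return arm.camera(n)
def ray(c,uv):
    E=c["extrinsics"];R,t=E[:3,:3],E[:3,3];K=c["mtx"]
    o=-R.T@t; d=np.array([(uv[0]-K[0,2])/K[0,0],-(uv[1]-K[1,2])/K[1,1],-1.]); d=R.T@d
    return o,d/np.linalg.norm(d)
def onz(c,uv,z):
    o,d=ray(c,uv); return o+d*(z-o[2])/d[2]
def proj(c,p):
    q=c["extrinsics"][:3,:3]@np.asarray(p,float)+c["extrinsics"][:3,3]; K=c["mtx"]
    return np.array([K[0,0]*q[0]/-q[2]+K[0,2],K[1,1]*-q[1]/-q[2]+K[1,2]])
def tri(c1,u1,c2,u2):
    o1,d1=ray(c1,u1);o2,d2=ray(c2,u2)
    A=np.stack([d1,-d2],1);s=np.linalg.lstsq(A,o2-o1,rcond=None)[0]
    a,b=o1+s[0]*d1,o2+s[1]*d2
    return (a+b)/2,np.linalg.norm(a-b)
def hsv(c): return cv2.cvtColor(c["image"],cv2.COLOR_RGB2HSV)
def blobs(c,lo,hi,box,minA=5,scale=1):
    x0,y0,x1,y1=box
    im=c["image"][y0:y1,x0:x1]
    h=cv2.cvtColor(im,cv2.COLOR_RGB2HSV); m=cv2.inRange(h,np.array(lo),np.array(hi))
    cs,_=cv2.findContours(m,cv2.RETR_EXTERNAL,cv2.CHAIN_APPROX_NONE); out=[]
    for k in cs:
        if cv2.contourArea(k)<minA: continue
        r=cv2.boundingRect(k); M=cv2.moments(k)
        e=cv2.fitEllipse(k) if len(k)>=5 else None
        out.append((round(cv2.contourArea(k),1),np.round([M['m10']/M['m00']+x0,M['m01']/M['m00']+y0],2),(r[0]+x0,r[1]+y0,r[2],r[3]),None if e is None else (np.round([e[0][0]+x0,e[0][1]+y0],2),np.round(e[1],1))))
    return out
E
python3 - <<'E'
from h import *
T=cam("top");S=cam("scene")
print("brass top");[print(b) for b in blobs(T,(18,120,90),(32,255,255),(186,248,206,268),3)]
for (n,c,u,v) in (("T",T,195,257),("S",S,420,214),("T",T,323,237),("S",S,303,259)):
    print(n,cv2.cvtColor(c["image"][v-6:v+7,u-6:u+7],cv2.COLOR_RGB2HSV)[::2,::2].tolist())
print("blue T",*blobs(T,(105,120,50),(125,255,255),(280,215,360,255),5),sep="\n")
print("blue S",*blobs(S,(105,120,50),(125,255,255),(265,245,345,290),5),sep="\n")
print("red T",*blobs(T,(0,190,100),(6,255,255),(385,235,415,285),5),sep="\n")
print("red S",*blobs(S,(0,150,80),(6,255,255),(215,230,245,270),5),*blobs(S,(172,150,80),(180,255,255),(215,230,245,270),5),sep="\n")
E
```

```text
brass top
(316.0, array([195.38, 257.79]), (186, 248, 20, 20), (array([195.23, 257.58]), array([21.1, 22.9])))
T [[[16, 169, 155], [18, 155, 171], [22, 149, 210], [23, 153, 203], [22, 147, 206], [22, 146, 218], [22, 147, 220]], [[19, 156, 183], [22, 162, 200], [23, 190, 199], [24, 201, 192], [22, 182, 150], [21, 156, 129], [22, 150, 178]], [[24, 151, 210], [24, 195, 208], [24, 184, 158], [24, 182, 158], [24, 198, 198], [22, 214, 124], [19, 184, 93]], [[25, 165, 204], [25, 200, 191], [16, 120, 87], [15, 112, 93], [24, 190, 181], [23, 207, 161], [18, 197, 84]], [[23, 159, 208], [24, 196, 202], [23, 176, 126], [23, 158, 131], [25, 198, 204], [22, 206, 141], [19, 183, 88]], [[26, 136, 216], [24, 177, 208], [24, 199, 208], [25, 204, 204], [23, 205, 175], [19, 203, 98], [20, 189, 89]], [[29, 125, 220], [29, 128, 215], [26, 148, 186], [24, 159, 162], [25, 151, 140], [25, 138, 153], [26, 134, 181]]]
S [[[60, 130, 43], [66, 200, 42], [62, 148, 50], [36, 134, 61], [15, 130, 174], [15, 130, 180], [15, 132, 178]], [[52, 135, 51], [67, 142, 52], [39, 151, 59], [21, 127, 114], [15, 131, 179], [15,
[... 1965 characters left out ...]
36, 21], [111, 122, 44], [119, 93, 55], [117, 52, 49], [30, 8, 31], [14, 116, 88]], [[16, 24, 118], [8, 60, 17], [132, 98, 13], [171, 182, 14], [135, 255, 2], [60, 255, 1], [15, 47, 87]]]
blue T
blue S
(8.0, array([327.19, 262.  ]), (323, 259, 10, 5), (array([327.56, 259.32]), array([7.1, 9.4])))
(7.5, array([280.02, 260.04]), (275, 258, 10, 4), (array([279.4 , 259.02]), array([4.1, 8.8])))
(49.0, array([303.27, 259.  ]), (299, 256, 10, 7), (array([303.24, 259.  ]), array([6.6, 9.8])))
red T
(79.5, array([399.67, 267.2 ]), (397, 256, 6, 23), (array([399.68, 267.27]), array([ 4.5, 26.2])))
red S
(72.5, array([228.57, 245.71]), (226, 238, 6, 16), (array([228.57, 245.97]), array([ 5.5, 18.8])))
```

```bash
python3 - <<'E'
from h import *
T=cam("top");S=cam("scene")
print("brass T",*blobs(T,(20,172,115),(28,255,255),(186,248,206,268),3),sep="\n")
print("brass S ring",*blobs(S,(16,125,120),(25,190,165),(411,207,428,222),3),sep="\n")
print("blue T",*blobs(T,(105,40,60),(125,255,180),(280,215,360,255),5),sep="\n")
print("green/turq T",*blobs(T,(45,100,60),(95,255,255),(170,190,230,310),5),sep="\n")
for nm,u,z in (("brass",(194.8,257.3),186),("mouth",(323,236.5),98),("redmid",(399.7,267.2),75),("pivot",(399,242.5),75),("plugA",(299,234.7),113),("plugB",(348,237.7),113),("spareblue",(176.3,253),107),("short",(151.5,247.5),92),("turqtop",(194.5,209.3),179),("greentop",(188.3,295.5),179)):
    print(nm,np.round(onz(T,u,z),1))
for nm,u,z in (("brassS",(420,213.5),186),("mouthS",(303.2,259),98),("redS",(228.6,245.8),72)): print(nm,np.round(onz(S,u,z),1))
print(tri(T,(194.8,257.3),S,(420,213.8)),tri(T,(323,236.5),S,(303.2,259)),tri(T,(399.7,267.2),S,(228.6,245.8)))
E
```

```text
brass T
(71.0, array([194.59, 257.41]), (190, 253, 10, 10), (array([194.58, 257.42]), array([9.4, 9.8])))
brass S ring
(31.5, array([419.39, 214.17]), (416, 211, 9, 7), (array([419.63, 214.22]), array([5.5, 8.6])))
blue T
(13.0, array([344.62, 239.06]), (342, 233, 10, 11), (array([346.95, 237.54]), array([ 9.5, 10.3])))
(96.0, array([322.48, 235.66]), (317, 230, 12, 12), (array([322.49, 235.65]), array([11.1, 11.2])))
(11.5, array([297.77, 237.03]), (293, 230, 11, 10), (array([298.01, 233.54]), array([10.3, 10.7])))
green/turq T
(65.5, array([188.04, 295.28]), (183, 291, 11, 10), (array([188.05, 295.27]), array([9. , 9.6])))
(66.5, array([194.39, 209.03]), (190, 205, 10, 10), (array([194.4 , 209.04]), array([9. , 9.7])))
brass [481.4 240.9 186. ]
mouth [543.6 -45.1  98. ]
redmid [ 474.9 -238.1   75. ]
pivot [ 536.2 -235.4   75. ]
plugA [544.9  13.  113. ]
plugB [ 541.2 -104.7  113. ]
spareblue [492.9 303.6 107. ]
short [505.  367.7  92. ]
turqtop [589.5 248.2 179. ]
greentop [396.5 252.9 179. ]
brassS [481.6 244.8 186. ]
mouthS [551.5 -42.7  98. ]
redS [ 479. -237.   72.]
(array([481.63233033, 243.0929587 , 184.77942383]), np.float64(3.7497211668945756)) (array([544.21252028, -44.049289  ,  90.41249897]), np.float64(2.6309337501589556)) (array([ 475.0204874 , -238.59958742,   68.10414609]), np.float64(1.627780944395404))
```

```bash
cat >> h.py <<'E'
from scipy.spatial.transform import Rotation as Ro
def shares(target):
    s=arm.get_state(); R=Ro.from_quat(s["tcp_rot"]).as_matrix()
    d=R.T@(np.asarray(target,float)-s["tcp_pos"]); return np.round(d/150,3)
def st():
    s=arm.get_state(); print("t",round(s["time_s"],2),"tcp",np.round(s["tcp_pos"],1),"F",np.round(s["force"],1),"T",np.round(s["ft_torque"],2),"w",round(s["grip_width"],1),"q",np.round(s["q"],2)); 
    R=Ro.from_quat(s["tcp_rot"]).as_matrix(); print("ax",np.round(R,3).tolist())
    return s
E
python3 - <<'E'
from h import *
T=cam("top");S=cam("scene")
for nm,u,z in (("brass",(194.58,257.42),186),("mouth",(322.49,235.65),98),("mallet top",(514,336),225),("redmid",(399.7,267.2),75)): print(nm,np.round(onz(T,u,z),1))
print(proj(S,onz(T,(514,336),225)), proj(S,onz(T,(322.49,235.65),98)),proj(S,onz(T,(194.58,257.42),186)))
# pipe entry into stand in both
st()
for w in ([330,-560,300],[450,-430,300],[500,-300,300]): print(shares(w))
E
```

```text
brass [481.2 241.4 186. ]
mouth [545.6 -43.8  98. ]
mallet top [ 330.6 -458.1  225. ]
redmid [ 474.9 -238.1   75. ]
[142.80983263 163.67039092] [302.7501915 257.280185 ] [418.56975833 213.39154575]
t 0.4 tcp [ 198.  -645.2  238.5] F [-0.4 -0.2  0.2] T [-0.02  0.01 -0.01] w 87.8 q [-1.31  0.26  1.6  -0.    1.27 -0.04]
ax [[0.293, -0.956, -0.0], [-0.956, -0.293, 0.0], [-0.0, 0.0, -1.0]]
[-0.285 -1.008 -0.41 ]
[-0.879 -2.027 -0.41 ]
[-1.61  -2.6   -0.409]
```

Request:
jog_arm --motion '[[[-0.3, -1, -0.45, 0, 0, 0, 1], [-0.3, -1, -0.45, 0, 0, 0, 1], [-0.3, -1, -0.45, 0, 0, 0, 1], [-0.3, -1, -0.45, 0, 0, 0, 1], [-0.3, -1, -0.45, 0, 0, 0, 1], [-0.3, -1, -0.45, 0, 0, 0, 1]]]'

```text
time_s: 0.9
tcp_pos: [330.6, -557.7, 308.4]
tcp_rot: [0.805, -0.593, 0.002, 0.001]
force: [0.3, -0.5, 0.5]
grip_width: 88.4
```

Request:
jog_arm --motion '[[[-0.5, -1, 0, 0, 0, 0, 1], [-0.5, -1, 0, 0, 0, 0, 1], [-0.5, -1, 0, 0, 0, 0, 1], [-0.5, -1, 0, 0, 0, 0, 1], [-0.5, -1, 0, 0, 0, 0, 1], [-0.5, -1, 0, 0, 0, 0, 1]]]'

```text
time_s: 1.4
tcp_pos: [449.8, -441.7, 304.9]
tcp_rot: [0.805, -0.593, -0.001, 0.0]
force: [-1.3, -0.0, 0.4]
grip_width: 88.0
```

Request:
jog_arm --motion '[[[-1, -1, 0, 0, 0, 0, 1], [-1, -1, 0, 0, 0, 0, 1], [-1, -1, 0, 0, 0, 0, 1], [-1, -1, 0, 0, 0, 0, 1], [-1, -1, 0, 0, 0, 0, 1], [-1, -1, 0, 0, 0, 0, 1]]]'

```text
time_s: 1.9
tcp_pos: [550.2, -251.9, 305.5]
tcp_rot: [0.805, -0.593, -0.001, -0.001]
force: [0.2, -0.9, -0.1]
grip_width: 88.2
```

Request:
jog_arm --motion '[[[-1, -0.2, 0, 0, 0, 0, 1], [-1, -0.2, 0, 0, 0, 0, 1], [-1, -0.2, 0, 0, 0, 0, 1], [-1, -0.2, 0, 0, 0, 0, 1], [-1, -0.2, 0, 0, 0, 0, 1]]]'

```text
time_s: 2.32
tcp_pos: [532.4, -101.0, 305.7]
tcp_rot: [0.805, -0.594, -0.001, -0.0]
force: [-0.0, -1.2, 0.5]
grip_width: 88.1
```

Request:
jog_arm --motion '[[[-1, -0.2, 0, 0, 0, 0, 1], [-1, -0.2, 0, 0, 0, 0, 1], [-1, -0.2, 0, 0, 0, 0, 1], [-1, -0.2, 0, 0, 0, 0, 1], [-1, -0.2, 0, 0, 0, 0, 1]]]'

```text
time_s: 2.73
tcp_pos: [518.1, 50.8, 305.8]
tcp_rot: [0.805, -0.594, -0.001, -0.0]
force: [0.2, 0.1, 1.3]
grip_width: 88.4
```

Request:
jog_arm --motion '[[[-1, -0.14, 0, 0, 0, 0, 1], [-1, -0.14, 0, 0, 0, 0, 1], [-1, -0.14, 0, 0, 0, 0, 1], [-1, -0.14, 0, 0, 0, 0, 1], [-1, -0.14, 0, 0, 0, 0, 1]]]'

```text
time_s: 3.15
tcp_pos: [494.8, 200.1, 305.7]
tcp_rot: [0.805, -0.594, -0.0, -0.0]
force: [0.6, -0.1, -0.2]
grip_width: 88.2
```

```bash
python3 - <<'E'
from h import *
st()
print(shares([481.3,242,305.7]),shares([481.3,242,145.5]))
E
```

```text
t 3.15 tcp [494.8 200.1 305.7] F [ 0.6 -0.1 -0.2] T [-0.04  0.02 -0.02] w 88.2 q [ 0.34 -0.04  1.82  0.    1.36  1.61]
ax [[0.295, -0.955, -0.0], [-0.955, -0.295, 0.001], [-0.001, 0.0, -1.0]]
[-0.293  0.004  0.   ] [-0.293  0.003  1.068]
```

Request:
jog_arm --motion '[[[-0.29, 0, 0, 0, 0, 0, 1], [-0.29, 0, 0, 0, 0, 0, 1], [-0.29, 0, 0.2, 0, 0, 0, 1], [-0.29, 0, 0.4, 0, 0, 0, 1], [-0.29, 0, 0.5, 0, 0, 0, 1], [-0.29, 0, 0.5, 0, 0, 0, 1], [-0.29, 0, 0.5, 0, 0, 0, 1]]]'

```text
time_s: 3.73
tcp_pos: [482.1, 237.8, 230.1]
tcp_rot: [0.804, -0.595, -0.0, 0.001]
force: [-0.3, -0.3, 0.1]
grip_width: 88.1
```

```bash
python3 - <<'E'
from h import *
s=st(); print(shares([481.3,242,145.5]))
T=cam("top");S=cam("scene")
a=cv2.resize(T["image"][180:320,120:260],(560,560),interpolation=cv2.INTER_CUBIC)
b=cv2.resize(S["image"][120:300,350:490],(437,560),interpolation=cv2.INTER_CUBIC)
im=np.hstack([a,b])[:,:,::-1]; im=cv2.resize(im,None,fx=.8,fy=.8); cv2.imwrite("pics/g1.png",im)
E
```

```text
t 3.73 tcp [482.1 237.8 230.1] F [-0.3 -0.3  0.1] T [-0.   -0.   -0.01] w 88.1 q [ 0.41  0.01  1.91 -0.    1.23  1.69]
ax [[0.291, -0.957, -0.002], [-0.957, -0.291, -0.002], [0.001, 0.003, -1.0]]
[-0.029 -0.004  0.564]
```

View pics/g1.png

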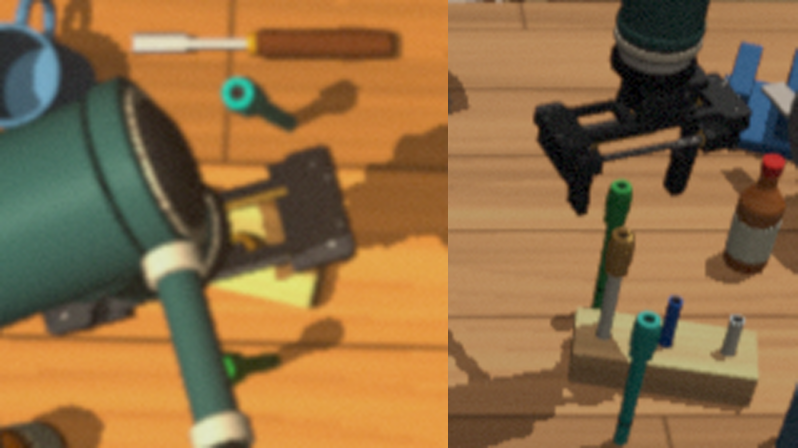

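The crop shows the open jaws straddling the brass coupling, with the green and turquoise decoys clear on either side. I'll descend and grip.

Request:
jog_arm --motion '[[[-0.03, 0, 0.2, 0, 0, 0, 1], [-0.03, 0, 0.4, 0, 0, 0, 1], [-0.03, 0, 0.56, 0, 0, 0, 1], [-0.03, 0, 0.56, 0, 0, 0, 1], [-0.03, 0, 0.56, 0, 0, 0, 1]]]'

```text
time_s: 4.25
tcp_pos: [480.6, 244.3, 147.7]
tcp_rot: [0.804, -0.594, -0.0, 0.0]
force: [0.0, 0.6, 0.2]
grip_width: 88.3
```

Request:
jog_arm --motion '[[[0, 0, 0, 0, 0, 0, -1], [0, 0, 0, 0, 0, 0, -1], [0, 0, 0, 0, 0, 0, -1], [0, 0, 0, 0, 0, 0, -1], [0, 0, 0, 0, 0, 0, -1], [0, 0, 0, 0, 0, 0, -1], [0, 0, 0, 0, 0, 0, -1], [0, 0, 0, 0, 0, 0, -1], [0, 0, 0, 0, 0, 0, -1], [0, 0, 0, 0, 0, 0, -1]]]' --grip_force 40

```text
time_s: 5.08
tcp_pos: [480.3, 244.7, 147.1]
tcp_rot: [0.804, -0.594, -0.0, 0.0]
force: [-0.5, -0.3, 0.6]
grip_width: 25.4
```

```bash
python3 - <<'E'
from h import *
s=st()
E
```

```text
t 5.08 tcp [480.3 244.7 147.1] F [-0.5 -0.3  0.6] T [-0.05 -0.06 -0.05] w 25.4 q [ 0.42  0.08  1.99 -0.    1.07  1.7 ]
ax [[0.293, -0.956, -0.0], [-0.956, -0.293, -0.0], [0.0, 0.0, -1.0]]
```

Request:
jog_arm --motion '[[[0, 0, -0.15, 0, 0, 0, -1], [0, 0, -0.3, 0, 0, 0, -1], [0, 0, -0.5, 0, 0, 0, -1], [0, 0, -0.7, 0, 0, 0, -1], [0, 0, -0.95, 0, 0, 0, -1], [0, 0, -0.95, 0, 0, 0, -1], [0, 0, -0.95, 0, 0, 0, -1]]]'

```text
time_s: 5.67
tcp_pos: [481.8, 245.4, 292.7]
tcp_rot: [0.804, -0.594, 0.001, -0.003]
force: [-0.2, 0.4, -3.4]
grip_width: 25.0
```

```bash
python3 - <<'E'
from h import *
s=st(); print(shares([545.6,-44,290]))
S=cam("scene"); b=cv2.resize(S["image"][60:300,330:510],(540,600-0),interpolation=cv2.INTER_CUBIC)
cv2.imwrite("pics/g2.png",b[:,:,::-1])
E
```

```text
t 5.67 tcp [481.8 245.4 292.7] F [-0.2  0.4 -3.4] T [-0.02  0.02  0.02] w 25.0 q [ 0.42 -0.02  1.83  0.    1.33  1.7 ]
ax [[0.293, -0.956, 0.005], [-0.956, -0.293, 0.002], [-0.001, -0.006, -1.0]]
[1.969 0.16  0.015]
```

View pics/g2.png

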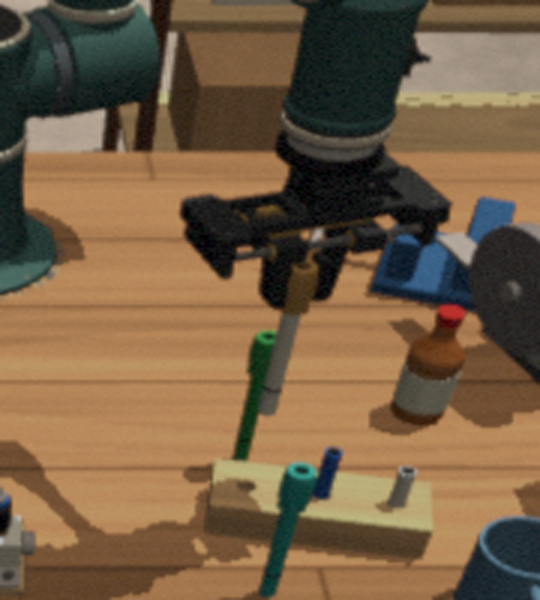

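The pipe is out of the stand, with its black ring mark visible at crop (270,388), and the two spares are still standing. Next I'll carry it over the outlet.

Request:
jog_arm --motion '[[[0.98, 0.08, 0, 0, 0, 0, -1], [0.98, 0.08, 0, 0, 0, 0, -1], [0.98, 0.08, 0, 0, 0, 0, -1], [0.98, 0.08, 0, 0, 0, 0, -1], [0.98, 0.08, 0, 0, 0, 0, -1]]]'

```text
time_s: 6.13
tcp_pos: [511.2, 96.5, 286.7]
tcp_rot: [0.803, -0.596, -0.001, 0.002]
force: [0.4, 0.2, -1.2]
grip_width: 25.2
```

Request:
jog_arm --motion '[[[0.98, 0.08, 0, 0, 0, 0, -1], [0.98, 0.08, 0, 0, 0, 0, -1], [0.98, 0.08, 0, 0, 0, 0, -1], [0.98, 0.08, 0, 0, 0, 0, -1], [0.98, 0.08, 0, 0, 0, 0, -1], [0.98, 0.08, 0, 0, 0, 0, -1], [0.98, 0.08, 0, 0, 0, 0, -1]]]'

```text
time_s: 6.72
tcp_pos: [542.8, -42.2, 288.0]
tcp_rot: [0.804, -0.594, -0.002, 0.0]
force: [0.4, -0.8, -0.5]
grip_width: 24.7
```

```bash
python3 - <<'E'
from h import *
s=st(); print(shares([545.6,-44,290]))
S=cam("scene");T=cam("top"); b=cv2.resize(S["image"][130:300,250:370],(424,600),interpolation=cv2.INTER_CUBIC)
a=cv2.resize(T["image"][180:290,280:370],(370,452),interpolation=cv2.INTER_CUBIC); a=cv2.copyMakeBorder(a,0,148,0,0,cv2.BORDER_CONSTANT)
cv2.imwrite("pics/g3.png",np.hstack([b,a])[:,:,::-1])
# predicted pixels of axis if pipe hangs straight below tcp
e=s["tcp_pos"]-[0,0,140]
for h in (0,34,120): print(h,proj(S,e+[0,0,h]),proj(T,e+[0,0,h]))
E
```

```text
t 6.72 tcp [542.8 -42.2 288. ] F [ 0.4 -0.8 -0.5] T [ 0.04 -0.03 -0.03] w 24.7 q [-0.12 -0.01  1.82  0.    1.33  1.15]
ax [[0.293, -0.956, -0.003], [-0.956, -0.293, 0.001], [-0.002, 0.003, -1.0]]
[ 0.017 -0.015 -0.014]
0 [303.31904569 242.18571013] [322.50463417 235.04081753]
34 [303.2641822  232.01749947] [323.02115667 233.76203247]
120 [303.11554659 204.46988631] [324.48714229 230.13260584]
```

View pics/g3.png

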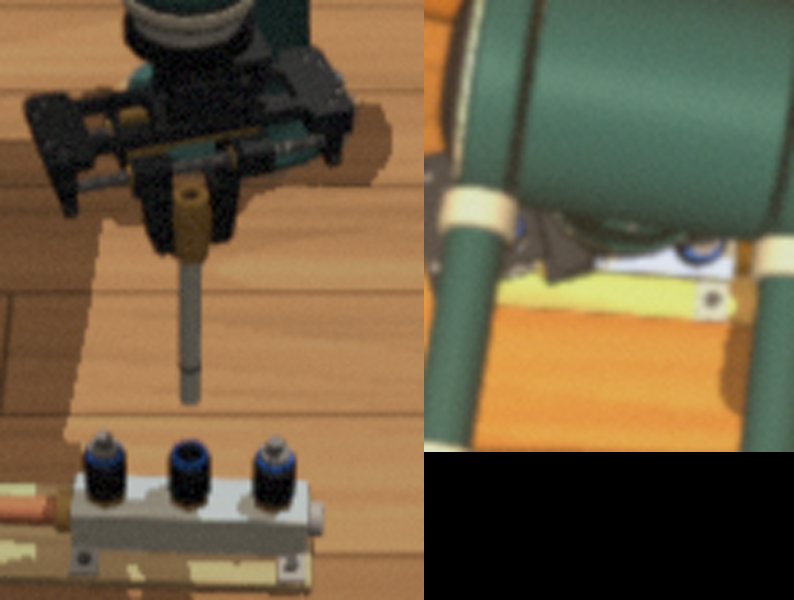

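```bash
python3 - <<'E'
from h import *
s=st(); S=cam("scene")
g=cv2.cvtColor(S["image"],cv2.COLOR_RGB2GRAY).astype(float)
for r in range(178,272): print(r,g[r,298:310].astype(int).tolist())
e=s["tcp_pos"]-[0,0,140.1]
for nm,d in (("end tip",(6.5,0,0)),("end 2",(7.5,0,2)),("ring lo",(7.5,0,32.5)),("ring hi",(7.5,0,35.5)),("coup lo",(13,0,132)),("coup top front",(13,0,178)),("coup top back",(-13,0,178))): print(nm,proj(S,e+np.array(d)))
E
```

```text
t 6.82 tcp [543.1 -41.8 288.8] F [ 0.1  0.5 -0.3] T [ 0.02 -0.03  0.02] w 24.9 q [-0.12 -0.01  1.82  0.    1.33  1.15]
ax [[0.295, -0.956, -0.002], [-0.956, -0.295, 0.001], [-0.001, 0.001, -1.0]]
178 [13, 38, 44, 46, 38, 45, 53, 48, 48, 41, 30, 30]
179 [16, 45, 63, 65, 58, 60, 68, 64, 63, 63, 29, 28]
180 [29, 58, 73, 74, 75, 71, 73, 77, 74, 71, 38, 27]
181 [27, 57, 75, 75, 82, 83, 83, 81, 77, 73, 39, 24]
182 [17, 47, 76, 86, 86, 81, 83, 86, 82, 78, 47, 24]
183 [20, 54, 81, 82, 71, 66, 68, 71, 76, 82, 62, 29]
184 [29, 69, 84, 76, 57, 48, 44, 51, 63, 89, 81, 35]
185 [29, 64, 89, 82, 55, 40, 36, 43, 74, 86, 82, 46]
186 [19, 51, 79, 87, 77, 73, 77, 80, 86, 82, 74, 44]
187 [18, 41, 64, 75, 80, 85, 84, 82, 76, 69, 57, 43]
188 [19, 45, 56, 57, 69, 70, 70, 70, 68, 60, 51, 49]
189 [23, 48, 53, 56, 61, 59, 64, 58, 58, 58, 56, 50]
190 [18, 46, 50, 57, 55, 62, 56, 60, 57, 55, 55, 51]
191 [25, 46, 50, 55, 55, 59, 55, 59, 58, 58, 53, 49]
192 [11, 46, 49, 56, 52, 53, 56, 53, 53, 56, 49, 52]
193 [19, 42, 45, 50, 57, 57, 55, 57, 56, 50, 54, 51]
194 [18, 37, 50, 55, 53, 51, 51, 55, 55, 54, 50, 46]
195
[... 3987 characters left out ...]
63 [29, 12, 21, 18, 28, 30, 31, 25, 17, 18, 16, 73]
264 [32, 0, 16, 2, 10, 24, 22, 8, 10, 8, 6, 73]
265 [45, 12, 9, 8, 11, 24, 6, 2, 5, 17, 23, 83]
266 [43, 10, 8, 5, 9, 9, 8, 6, 16, 2, 20, 91]
267 [34, 17, 2, 6, 18, 19, 9, 5, 8, 3, 20, 94]
268 [34, 16, 2, 11, 7, 8, 4, 18, 5, 15, 20, 99]
269 [48, 8, 5, 3, 6, 0, 14, 13, 12, 2, 36, 120]
270 [69, 22, 15, 8, 6, 8, 20, 5, 9, 12, 69, 166]
271 [79, 34, 19, 13, 11, 8, 1, 10, 16, 29, 90, 181]
end tip [303.48574602 243.95743636]
end 2 [303.48220039 243.66278677]
ring lo [303.43560352 234.53031625]
ring hi [303.4309332  233.61498416]
coup lo [303.26777966 204.02359878]
coup top front [303.18483163 187.83458033]
coup top back [303.20517591 180.37299076]
```

Request:
jog_arm --motion '[[[0.006, -0.012, 0.1, 0, 0, 0, -1], [0.006, -0.012, 0.2, 0, 0, 0, -1], [0.006, -0.012, 0.28, 0, 0, 0, -1], [0.006, -0.012, 0.28, 0, 0, 0, -1], [0.006, -0.012, 0.28, 0, 0, 0, -1], [0.006, -0.012, 0.28, 0, 0, 0, -1]]]' --grip_force 45

```text
time_s: 7.37
tcp_pos: [545.9, -43.3, 248.3]
tcp_rot: [0.804, -0.594, 0.0, -0.0]
force: [0.5, 0.5, -0.8]
grip_width: 24.6
```

```bash
python3 - <<'E'
from h import *
s=st(); S=cam("scene")
b=cv2.resize(S["image"][175:295,253:353],(500,600),interpolation=cv2.INTER_CUBIC)
cv2.imwrite("pics/g4.png",b[:,:,::-1])
g=cv2.cvtColor(S["image"],cv2.COLOR_RGB2GRAY).astype(int)
for r in range(244,266): print(r,g[r,297:311].tolist())
e=s["tcp_pos"]-[0,0,140.1]
for nm,d in (("end tip",(6.5,0,0)),("ring lo",(7.5,0,32.5)),("ring hi",(7.5,0,35.5)),("coup top back",(-13,0,178))): print(nm,proj(S,e+np.array(d)))
E
```

```text
t 7.37 tcp [545.9 -43.3 248.3] F [ 0.5  0.5 -0.8] T [ 0.   -0.06  0.03] w 24.6 q [-0.12  0.02  1.87  0.    1.26  1.15]
ax [[0.294, -0.956, 0.001], [-0.956, -0.294, -0.0], [0.0, -0.001, -1.0]]
244 [148, 146, 142, 100, 76, 80, 80, 84, 87, 109, 141, 147, 146, 147]
245 [142, 143, 140, 96, 77, 78, 82, 82, 87, 106, 140, 144, 144, 142]
246 [133, 130, 129, 82, 72, 77, 77, 80, 78, 100, 129, 132, 133, 131]
247 [116, 117, 109, 73, 55, 54, 65, 57, 60, 94, 111, 114, 116, 114]
248 [137, 137, 132, 95, 65, 58, 62, 61, 77, 112, 130, 131, 130, 132]
249 [151, 150, 147, 103, 79, 66, 74, 75, 86, 127, 145, 147, 147, 149]
250 [153, 152, 146, 104, 79, 77, 79, 81, 86, 128, 147, 151, 151, 150]
251 [149, 150, 145, 100, 80, 79, 81, 80, 87, 128, 147, 150, 150, 149]
252 [143, 148, 142, 102, 79, 80, 80, 81, 86, 124, 145, 147, 146, 148]
253 [144, 144, 142, 97, 76, 78, 83, 83, 86, 122, 142, 147, 145, 144]
254 [144, 145, 138, 98, 76, 80, 78, 80, 83, 111, 139, 144, 144, 145]
255 [148, 144, 120, 81, 74, 79, 83, 81, 76, 85, 121, 143, 145, 148]
256 [150, 132, 90, 55, 63, 76, 77, 75, 64, 50, 85, 121, 144, 147]
257 [148, 110, 62, 32, 42, 52, 55, 51, 27, 24, 51, 87, 142, 150]
258 [134, 79, 43, 24, 17, 21, 18, 16, 18, 10, 36, 64, 118, 147]
259 [111, 57, 47, 25, 15, 20, 14, 18, 16, 22, 40, 47, 89, 146]
260 [102, 47, 42, 41, 37, 26, 20, 20, 28, 35, 42, 37, 75, 141]
261 [96, 39, 20, 38, 44, 41, 42, 40, 33, 36, 30, 24, 69, 141]
262 [97, 36, 8, 30, 38, 33, 32, 27, 31, 32, 23, 19, 72, 140]
263 [98, 34, 17, 27, 22, 21, 31, 27, 22, 24, 21, 19, 73, 143]
264 [99, 37, 3, 14, 14, 22, 9, 20, 14, 15, 8, 7, 73, 145]
265 [117, 48, 2, 17, 10, 1, 16, 16, 9, 8, 12, 18, 85, 166]
end tip [302.93029123 256.42719982]
ring lo [302.87088097 247.42802243]
ring hi [302.8653679  246.55326806]
coup top back [302.60366244 195.44104712]
```

View pics/g4.png

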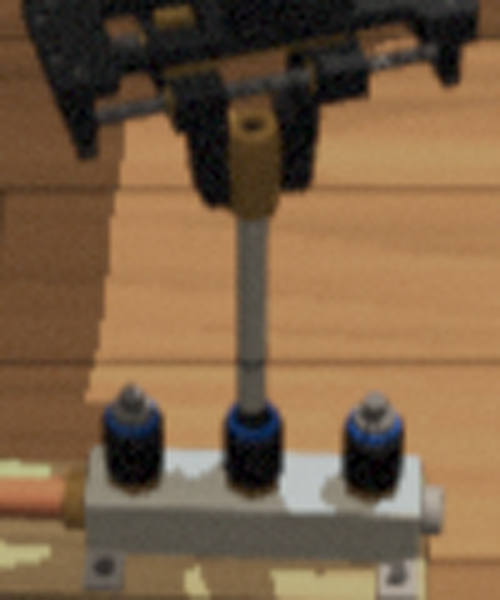

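Request:
jog_arm --motion '[[[-0.004, 0, 0.03, 0, 0, 0, -1], [-0.004, 0, 0.05, 0, 0, 0, -1], [-0.004, 0, 0.07, 0, 0, 0, -1], [-0.004, 0, 0.09, 0, 0, 0, -1], [-0.004, 0, 0.09, 0, 0, 0, -1], [-0.004, 0, 0.09, 0, 0, 0, -1]]]'

```text
time_s: 7.92
tcp_pos: [545.2, -43.2, 233.8]
tcp_rot: [0.804, -0.594, -0.0, 0.0]
force: [-0.6, 0.4, -1.7]
grip_width: 24.9
```

```bash
python3 - <<'E'
from h import *
st()
E
```

```text
t 7.92 tcp [545.2 -43.2 233.8] F [-0.6  0.4 -1.7] T [-0.   -0.01 -0.02] w 24.9 q [-0.12  0.03  1.88  0.    1.23  1.15]
ax [[0.293, -0.956, -0.001], [-0.956, -0.293, 0.0], [-0.0, 0.001, -1.0]]
```

Request:
jog_arm --motion '[[[0, 0, 0.015, 0, 0, 0, -1], [0, 0, 0.03, 0, 0, 0, -1], [0, 0, 0.045, 0, 0, 0, -1], [0, 0, 0.045, 0, 0, 0, -1], [0, 0, 0.045, 0, 0, 0, -1]]]'

```text
time_s: 8.33
tcp_pos: [545.3, -43.2, 227.2]
tcp_rot: [0.804, -0.594, -0.0, 0.0]
force: [1.3, -0.5, -1.0]
grip_width: 24.9
```

Request:
jog_arm --motion '[[[0, 0, 0.015, 0, 0, 0, -1], [0, 0, 0.025, 0, 0, 0, -1], [0, 0, 0.035, 0, 0, 0, -1], [0, 0, 0.035, 0, 0, 0, -1]]]'

```text
time_s: 8.67
tcp_pos: [545.9, -43.0, 222.8]
tcp_rot: [0.804, -0.594, 0.0, -0.0]
force: [-0.7, 0.9, 2.6]
grip_width: 25.1
```

Request:
jog_arm --motion '[[[0, 0, 0.01, 0, 0, 0, -1], [0, 0, 0.02, 0, 0, 0, -1], [0, 0, 0.03, 0, 0, 0, -1], [0, 0, 0.03, 0, 0, 0, -1]]]'

```text
time_s: 9.0
tcp_pos: [547.4, -42.9, 220.9]
tcp_rot: [0.804, -0.594, 0.002, -0.002]
force: [-1.3, 1.1, 10.5]
grip_width: 24.6
```

Request:
jog_arm --motion '[[[0, 0, 0.01, 0, 0, 0, -1], [0, 0, 0.02, 0, 0, 0, -1], [0, 0, 0.02, 0, 0, 0, -1], [0, 0, 0.02, 0, 0, 0, -1]]]'

```text
time_s: 9.33
tcp_pos: [547.2, -43.2, 217.7]
tcp_rot: [0.804, -0.594, 0.002, -0.001]
force: [-1.3, 1.3, 9.8]
grip_width: 25.1
```

Request:
jog_arm --motion '[[[0, 0, 0.01, 0, 0, 0, -1], [0, 0, 0.02, 0, 0, 0, -1], [0, 0, 0.03, 0, 0, 0, -1], [0, 0, 0.03, 0, 0, 0, -1]]]'

```text
time_s: 9.67
tcp_pos: [547.0, -43.1, 212.8]
tcp_rot: [0.804, -0.594, 0.002, -0.001]
force: [-1.6, 1.0, 7.7]
grip_width: 24.9
```

Request:
jog_arm --motion '[[[0, 0, 0.01, 0, 0, 0, -1], [0, 0, 0.02, 0, 0, 0, -1], [0, 0, 0.03, 0, 0, 0, -1], [0, 0, 0.03, 0, 0, 0, -1]]]'

```text
time_s: 10.0
tcp_pos: [547.0, -43.1, 208.2]
tcp_rot: [0.804, -0.594, 0.002, -0.001]
force: [-1.2, 1.2, 8.6]
grip_width: 25.0
```

Request:
jog_arm --motion '[[[0, 0, 0.006, 0, 0, 0, -1], [0, 0, 0.012, 0, 0, 0, -1], [0, 0, 0.012, 0, 0, 0, -1], [0, 0, 0.012, 0, 0, 0, -1]]]'

```text
time_s: 10.33
tcp_pos: [547.2, -43.1, 206.6]
tcp_rot: [0.804, -0.594, 0.002, -0.001]
force: [-0.2, 1.7, 9.6]
grip_width: 25.3
```

Request:
jog_arm --motion '[[[0, 0, 0.006, 0, 0, 0, -1], [0, 0, 0.012, 0, 0, 0, -1], [0, 0, 0.012, 0, 0, 0, -1], [0, 0, 0.012, 0, 0, 0, -1]]]'

```text
time_s: 10.67
tcp_pos: [547.7, -43.1, 205.8]
tcp_rot: [0.804, -0.594, 0.002, -0.002]
force: [-1.9, 2.0, 14.4]
grip_width: 24.8
```

Request:
jog_arm --motion '[[[0, 0, 0.006, 0, 0, 0, -1], [0, 0, 0.012, 0, 0, 0, -1], [0, 0, 0.012, 0, 0, 0, -1], [0, 0, 0.012, 0, 0, 0, -1]]]'

```text
time_s: 11.0
tcp_pos: [548.5, -43.0, 205.8]
tcp_rot: [0.804, -0.594, 0.003, -0.002]
force: [-3.4, 2.2, 20.5]
grip_width: 24.7
```

Request:
jog_arm --motion '[[[0, 0, 0.006, 0, 0, 0, -1], [0, 0, 0.012, 0, 0, 0, -1], [0, 0, 0.012, 0, 0, 0, -1], [0, 0, 0.012, 0, 0, 0, -1]]]'

```text
time_s: 11.33
tcp_pos: [549.3, -42.9, 205.8]
tcp_rot: [0.804, -0.594, 0.004, -0.003]
force: [-4.1, 3.2, 25.4]
grip_width: 24.8
```

```bash
python3 - <<'E'
from h import *
s=st(); S=cam("scene")
b=cv2.resize(S["image"][185:295,253:353],(546,600),interpolation=cv2.INTER_CUBIC)
cv2.imwrite("pics/g5.png",b[:,:,::-1])
g=cv2.cvtColor(S["image"],cv2.COLOR_RGB2GRAY).astype(int)
for r in range(248,268): print(r,g[r,297:311].tolist())
E
```

```text
t 11.33 tcp [549.3 -42.9 205.8] F [-4.1  3.2 25.4] T [ 0.78  0.99 -0.04] w 24.8 q [-0.12  0.05  1.92  0.    1.17  1.15]
ax [[0.293, -0.956, 0.01], [-0.956, -0.293, 0.0], [0.003, -0.01, -1.0]]
248 [138, 137, 134, 106, 79, 75, 82, 81, 84, 102, 128, 132, 130, 129]
249 [149, 149, 147, 115, 83, 78, 78, 81, 84, 106, 141, 148, 148, 147]
250 [153, 151, 147, 118, 81, 77, 80, 80, 84, 112, 148, 149, 149, 152]
251 [150, 149, 148, 116, 82, 78, 79, 77, 84, 119, 144, 148, 150, 152]
252 [145, 147, 142, 113, 78, 77, 81, 83, 88, 118, 144, 146, 149, 146]
253 [147, 144, 140, 112, 80, 76, 81, 82, 87, 117, 142, 146, 145, 146]
254 [146, 144, 140, 112, 79, 72, 81, 82, 86, 118, 140, 145, 145, 144]
255 [146, 145, 123, 91, 79, 78, 83, 82, 81, 95, 121, 144, 144, 147]
256 [150, 133, 91, 62, 73, 76, 80, 81, 83, 64, 86, 121, 143, 148]
257 [148, 114, 65, 44, 72, 76, 81, 81, 76, 49, 53, 92, 141, 151]
258 [134, 82, 50, 37, 66, 75, 82, 82, 77, 41, 40, 64, 118, 148]
259 [113, 60, 45, 47, 54, 59, 68, 58, 53, 36, 45, 51, 84, 145]
260 [99, 49, 39, 54, 53, 54, 59, 47, 55, 47, 45, 33, 72, 142]
261 [97, 38, 28, 39, 48, 53, 68, 71, 64, 47, 28, 33, 72, 141]
262 [100, 39, 21, 27, 34, 34, 56, 51, 48, 31, 19, 8, 69, 139]
263 [97, 35, 12, 13, 30, 33, 42, 46, 31, 21, 10, 17, 67, 142]
264 [101, 43, 14, 4, 3, 29, 26, 26, 22, 15, 13, 17, 71, 143]
265 [119, 47, 13, 6, 15, 21, 3, 15, 4, 7, 3, 14, 65, 140]
266 [129, 51, 16, 4, 13, 15, 0, 10, 15, 4, 6, 14, 61, 135]
267 [127, 45, 0, 7, 6, 8, 4, 12, 7, 6, 4, 10, 62, 131]
```

View pics/g5.png

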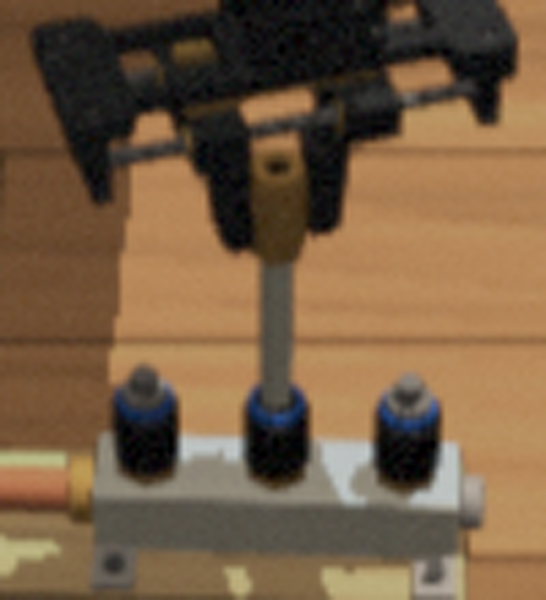

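TCP z stayed at 205.8 while the force rose from 14 to 25 N. That puts the pipe end about 65.7 mm above the bench, against 66 mm for the stop. The ring mark is at the mouth (row ~259), so the pipe is home. I'll unload and release.

Request:
jog_arm --motion '[[[0, 0, -0.02, 0, 0, 0, -1], [0, 0, -0.045, 0, 0, 0, -1], [0, 0, -0.045, 0, 0, 0, -1], [0, 0, -0.045, 0, 0, 0, -1]]]'

```text
time_s: 11.72
tcp_pos: [546.0, -43.2, 206.0]
tcp_rot: [0.804, -0.594, 0.001, -0.0]
force: [-0.9, 1.3, 6.3]
grip_width: 24.9
```

Request:
jog_arm --motion '[[[0, 0, 0, 0, 0, 0, 1], [0, 0, 0, 0, 0, 0, 1], [0, 0, 0, 0, 0, 0, 1], [0, 0, 0, 0, 0, 0, 1], [0, 0, 0, 0, 0, 0, 1], [0, 0, 0, 0, 0, 0, 1]]]'

```text
time_s: 12.22
tcp_pos: [545.3, -43.2, 204.8]
tcp_rot: [0.804, -0.594, -0.0, 0.0]
force: [0.3, 0.2, 0.7]
grip_width: 62.9
```

Request:
jog_arm --motion '[[[0, 0, -0.2, 0, 0, 0, 1], [0, 0, -0.5, 0, 0, 0, 1], [0, 0, -0.8, 0, 0, 0, 1], [0, 0, -0.8, 0, 0, 0, 1], [0, 0, -0.8, 0, 0, 0, 1], [0, 0, -0.8, 0, 0, 0, 1]]]'

```text
time_s: 12.72
tcp_pos: [545.6, -43.2, 325.4]
tcp_rot: [0.804, -0.594, 0.0, -0.0]
force: [0.3, 0.2, -0.4]
grip_width: 88.3
```

```bash
python3 - <<'E'
from h import *
s=st(); S=cam("scene")
b=cv2.resize(S["image"][185:295,193:353],(800,550),interpolation=cv2.INTER_CUBIC)
cv2.imwrite("pics/g6.png",b[:,:,::-1])
print(shares([505,-200,310]))
E
```

```text
t 12.72 tcp [545.6 -43.2 325.4] F [ 0.3  0.2 -0.4] T [0.   0.02 0.04] w 88.3 q [-0.12 -0.02  1.76 -0.    1.4   1.15]
ax [[0.293, -0.956, 0.001], [-0.956, -0.293, -0.0], [0.0, -0.001, -1.0]]
[0.922 0.56  0.092]
```

View pics/g6.png

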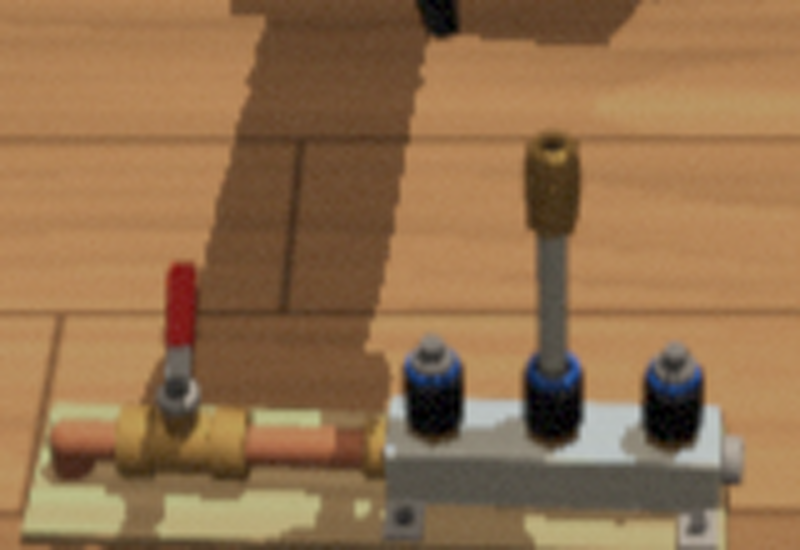

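The pipe stands upright in the outlet and the lever is still shut. Next I'll close the fingers and go to the +y side of the lever grip.

Request:
jog_arm --motion '[[[0.8, 0.78, 0, 0, 0, 0, -1], [0.8, 0.78, 0, 0, 0, 0, -1], [0.8, 0.78, 0, 0, 0, 0, -1], [0.8, 0.78, 0, 0, 0, 0, -1], [0.8, 0.78, 0.3, 0, 0, 0, -1], [0.8, 0.78, 0.7, 0, 0, 0, -1], [0.8, 0.78, 0.9, 0, 0, 0, -1], [0.8, 0.78, 0.9, 0, 0, 0, -1], [0.8, 0.78, 0.9, 0, 0, 0, -1]]]'

```text
time_s: 13.52
tcp_pos: [464.3, -190.2, 184.0]
tcp_rot: [0.804, -0.594, -0.006, 0.001]
force: [0.1, -0.7, 0.5]
grip_width: 30.1
```

```bash
python3 - <<'E'
from h import *
s=st(); S=cam("scene");T=cam("top")
b=cv2.resize(S["image"][165:295,193:353],(800,650),interpolation=cv2.INTER_CUBIC)[:600]
cv2.imwrite("pics/g7.png",b[:,:,::-1])
print(shares([469,-192,67]),shares([469,-192,100]))
print("red S",*blobs(S,(0,150,80),(6,255,255),(205,230,245,290),5),*blobs(S,(172,150,80),(180,255,255),(205,230,245,290),5),sep="\n")
E
```

```text
t 13.52 tcp [ 464.3 -190.2  184. ] F [ 0.1 -0.7  0.5] T [-0.  0. -0.] w 30.1 q [-0.44 -0.01  2.02 -0.    1.15  0.83]
ax [[0.293, -0.956, -0.012], [-0.956, -0.293, 0.005], [-0.009, 0.009, -1.0]]
[ 0.001 -0.002  0.822] [ 0.001 -0.001  0.602]
red S
(77.0, array([228.5 , 245.22]), (226, 237, 6, 17), (array([228.51, 245.53]), array([ 5.6, 20. ])))
```

View pics/g7.png

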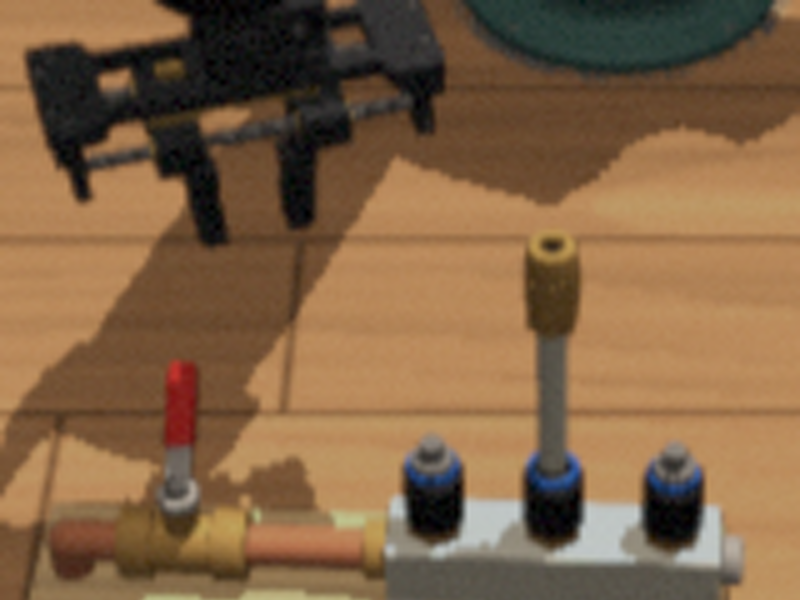

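Request:
jog_arm --motion '[[[0, -0.01, 0.25, 0, 0, 0, -1], [0, -0.01, 0.5, 0, 0, 0, -1], [0, -0.01, 0.65, 0, 0, 0, -1], [0, -0.01, 0.65, 0, 0, 0, -1], [0, -0.01, 0.65, 0, 0, 0, -1], [0, -0.01, 0.65, 0, 0, 0, -1]]]'

```text
time_s: 14.12
tcp_pos: [473.0, -192.8, 96.0]
tcp_rot: [0.804, -0.594, 0.003, -0.001]
force: [0.5, -0.5, 0.1]
grip_width: 0.9
```

```bash
python3 - <<'E'
from h import *
s=st()
print(shares([469,-192,67.5]))
E
```

```text
t 14.12 tcp [ 473.  -192.8   96. ] F [ 0.5 -0.5  0.1] T [-0.02  0.   -0.05] w 0.9 q [-0.44  0.09  2.09  0.    0.96  0.84]
ax [[0.294, -0.956, 0.005], [-0.956, -0.294, -0.002], [0.004, -0.004, -1.0]]
[-0.013  0.025  0.19 ]
```

Request:
jog_arm --motion '[[[0, 0, 0.08, 0, 0, 0, -1], [0, 0, 0.17, 0, 0, 0, -1], [0, 0, 0.17, 0, 0, 0, -1], [0, 0, 0.17, 0, 0, 0, -1], [0, 0, 0.17, 0, 0, 0, -1]]]'

```text
time_s: 14.53
tcp_pos: [471.1, -192.1, 68.3]
tcp_rot: [0.804, -0.594, 0.001, -0.0]
force: [0.2, -0.3, 0.7]
grip_width: 0.5
```

```bash
python3 - <<'E'
from h import *
s=st(); S=cam("scene");T=cam("top")
b=cv2.resize(S["image"][185:295,193:353],(800,550),interpolation=cv2.INTER_CUBIC)
cv2.imwrite("pics/g8.png",b[:,:,::-1])
E
```

```text
t 14.53 tcp [ 471.1 -192.1   68.3] F [ 0.2 -0.3  0.7] T [-0.04 -0.03 -0.02] w 0.5 q [-0.44  0.12  2.11  0.    0.9   0.84]
ax [[0.293, -0.956, 0.002], [-0.956, -0.293, -0.001], [0.001, -0.001, -1.0]]
```

View pics/g8.png

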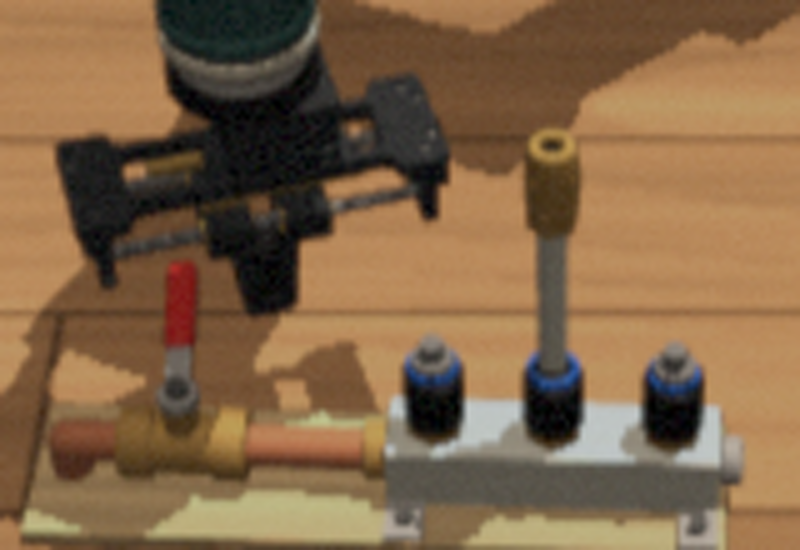

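Request:
jog_arm --motion '[[[0.06, 0.03, 0.005, 0, 0, 0, -1], [0.12, 0.06, 0.005, 0, 0, 0, -1], [0.17, 0.08, 0.005, 0, 0, 0, -1], [0.22, 0.11, 0.005, 0, 0, 0, -1], [0.28, 0.13, 0.005, 0, 0, 0, -1], [0.28, 0.13, 0.005, 0, 0, 0, -1]]]'

```text
time_s: 15.13
tcp_pos: [463.7, -239.5, 66.5]
tcp_rot: [0.804, -0.595, 0.0, 0.0]
force: [-0.3, -0.9, -0.0]
grip_width: 0.5
```

```bash
python3 - <<'E'
from h import *
s=st(); S=cam("scene")
b=cv2.resize(S["image"][185:295,193:353],(800,550),interpolation=cv2.INTER_CUBIC)
cv2.imwrite("pics/g9.png",b[:,:,::-1])
for w in ([471,-265.7,67],[488.2,-289,67]): print(shares(w))
E
```

```text
t 15.13 tcp [ 463.7 -239.5   66.5] F [-0.3 -0.9 -0. ] T [-0.03  0.01  0.03] w 0.5 q [-0.52  0.15  2.09 -0.    0.9   0.75]
ax [[0.292, -0.956, -0.0], [-0.956, -0.292, -0.001], [0.001, 0.0, -1.0]]
[ 0.185  0.005 -0.004]
[ 0.367 -0.06  -0.004]
```

View pics/g9.png

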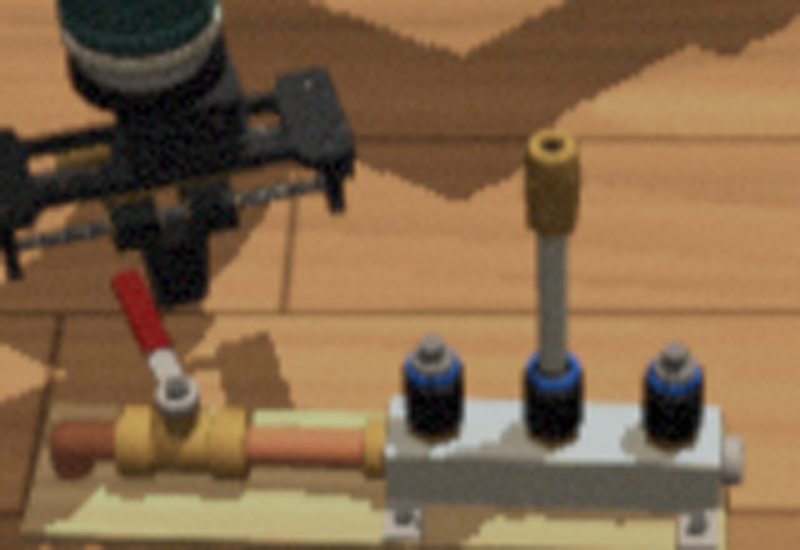

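Request:
jog_arm --motion '[[[0.06, 0, 0, 0, 0, 0, -1], [0.12, 0, 0, 0, 0, 0, -1], [0.18, 0, 0, 0, 0, 0, -1], [0.24, -0.02, 0, 0, 0, 0, -1], [0.31, -0.04, 0, 0, 0, 0, -1], [0.37, -0.06, 0, 0, 0, 0, -1], [0.41, -0.1, 0, 0, 0, 0, -1], [0.45, -0.14, 0, 0, 0, 0, -1], [0.48, -0.18, 0, 0, 0, 0, -1], [0.48, -0.18, 0, 0, 0, 0, -1]]]'

```text
time_s: 16.02
tcp_pos: [512.6, -299.5, 66.6]
tcp_rot: [0.804, -0.594, 0.001, 0.0]
force: [-0.1, 0.3, -0.5]
grip_width: 0.5
```

```bash
python3 - <<'E'
from h import *
s=st(); S=cam("scene")
b=cv2.resize(S["image"][185:295,193:353],(800,550),interpolation=cv2.INTER_CUBIC)
cv2.imwrite("pics/g10.png",b[:,:,::-1])
for w in ([523,-303,67],): print(shares(w))
E
```

```text
t 16.02 tcp [ 512.6 -299.5   66.6] F [-0.1  0.3 -0.5] T [-0.02  0.02  0.04] w 0.5 q [-0.57  0.27  1.93 -0.    0.93  0.7 ]
ax [[0.294, -0.956, 0.001], [-0.956, -0.294, -0.001], [0.002, -0.001, -1.0]]
[ 0.045 -0.062 -0.002]
```

View pics/g10.png

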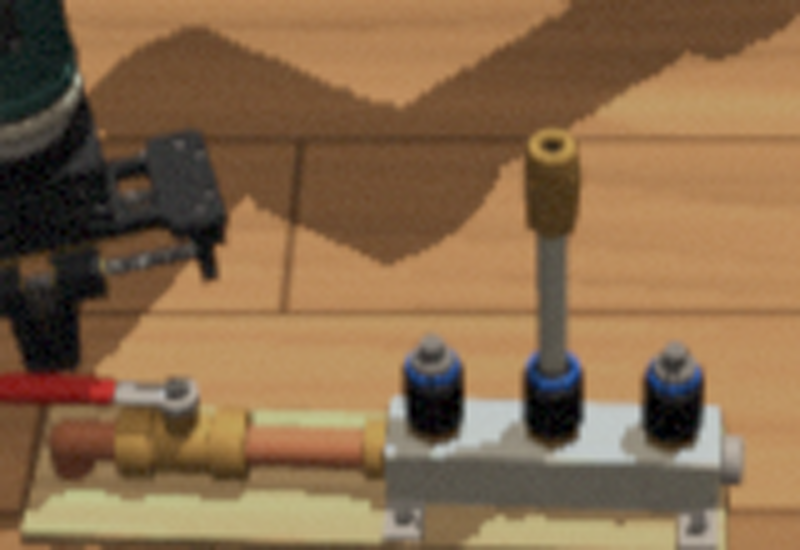

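Request:
jog_arm --motion '[[[0.01, -0.03, 0, 0, 0, 0, -1], [0.02, -0.06, 0, 0, 0, 0, -1], [0.02, -0.06, 0, 0, 0, 0, -1], [0.02, -0.06, 0, 0, 0, 0, -1]]]'

```text
time_s: 16.4
tcp_pos: [514.2, -299.0, 66.1]
tcp_rot: [0.805, -0.594, -0.005, 0.003]
force: [-20.2, -2.1, 11.7]
grip_width: 0.3
```

The x force rose to −20 N after only 1.6 mm of travel, so the lever is on its end stop. I'll back off and raise the arm.

Request:
jog_arm --motion '[[[-0.03, 0.1, 0, 0, 0, 0, -1], [-0.09, 0.27, 0, 0, 0, 0, -1], [-0.12, 0.38, 0, 0, 0, 0, -1], [-0.12, 0.38, -0.2, 0, 0, 0, -1], [-0.12, 0.38, -0.5, 0, 0, 0, -1], [-0.12, 0.38, -0.8, 0, 0, 0, -1], [-0.12, 0.38, -1, 0, 0, 0, -1], [-0.12, 0.38, -1, 0, 0, 0, -1], [-0.12, 0.38, -1, 0, 0, 0, -1]]]'

```text
time_s: 17.15
tcp_pos: [462.9, -299.8, 220.8]
tcp_rot: [0.804, -0.594, 0.005, -0.0]
force: [-0.4, -0.1, -0.0]
grip_width: 0.5
```

```bash
python3 - <<'E'
from h import *
s=st()
print(shares([370,-330,300]))
S=cam("scene");T=cam("top")
b=cv2.resize(S["image"][185:295,183:343],(800,550),interpolation=cv2.INTER_CUBIC)
cv2.imwrite("pics/g11.png",b[:,:,::-1]); cv2.imwrite("pics/t11.png",T["image"][:,:,::-1])
print("red S",*blobs(S,(0,150,80),(6,255,255),(180,230,245,290),5),*blobs(S,(172,150,80),(180,255,255),(180,230,245,290),5),sep="\n")
print("red T",*blobs(T,(0,190,100),(6,255,255),(385,225,435,265),5),sep="\n")
E
```

```text
t 17.15 tcp [ 462.9 -299.8  220.8] F [-0.4 -0.1 -0. ] T [-0.01  0.04 -0.  ] w 0.5 q [-0.62  0.04  1.9  -0.    1.2   0.65]
ax [[0.294, -0.956, 0.007], [-0.956, -0.294, -0.005], [0.007, -0.005, -1.0]]
[ 0.015  0.648 -0.531]
red S
(110.0, array([203.16, 262.14]), (192, 259, 24, 7), (array([202.91, 262.13]), array([ 5.9, 26.5])))
red T
(85.0, array([422.72, 243.98]), (412, 241, 23, 7), (array([422.26, 243.93]), array([ 4.7, 27.6])))
```

View pics/g11.png

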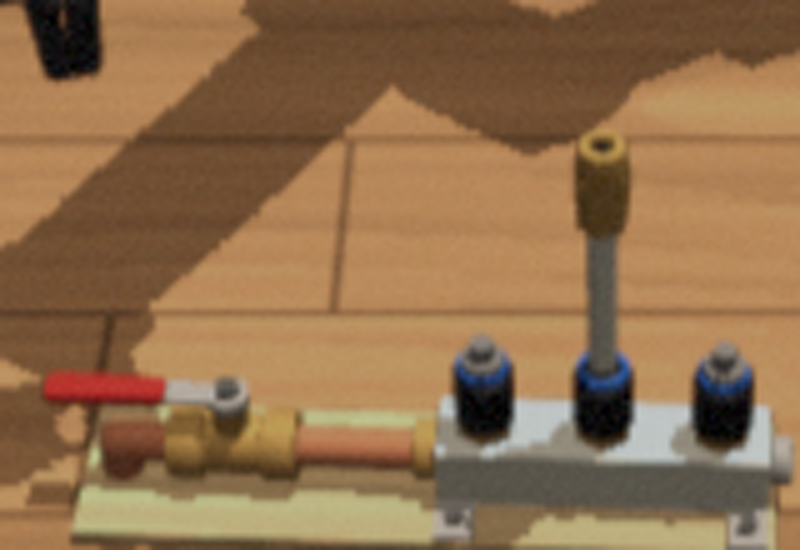

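View pics/t11.png

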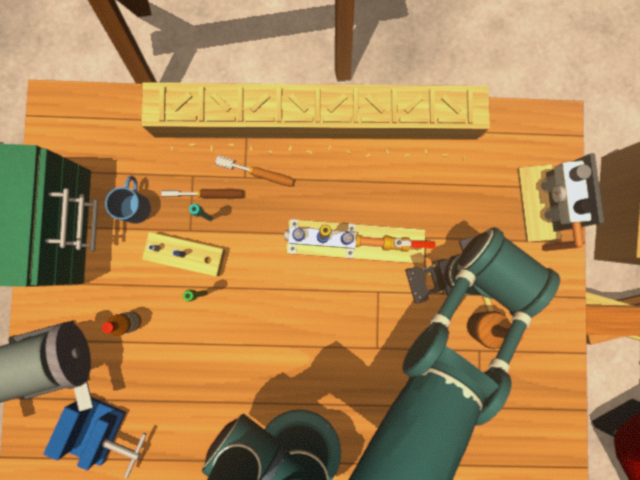

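```bash
python3 - <<'E'
from h import *
T=cam("top");S=cam("scene"); z=75
r=onz(T,(422.3,243.95),z); r0=onz(T,(399.68,267.25),z)
print("open/shut grip mid",np.round(r,1),np.round(r0,1),"dist(92 if 90deg,r65)",np.linalg.norm(r-r0), "rot",np.degrees(2*np.arcsin(np.linalg.norm(r-r0)/130)))
# orientation of red from fitted line
def ang(c,lo,hi,box,z):
    x0,y0,x1,y1=box; h=hsv(c)[y0:y1,x0:x1]; m=cv2.inRange(h,np.array(lo),np.array(hi)); ys,xs=np.nonzero(m)
    P=np.array([onz(c,(x+x0,y+y0),z)[:2] for x,y in zip(xs,ys)],np.float32)
    vx,vy,_,_=cv2.fitLine(P,cv2.DIST_L2,0,.01,.01).ravel(); return np.degrees(np.arctan2(vy,vx))
print("lever dir T",ang(T,(0,190,100),(6,255,255),(385,225,435,265),z),"S",ang(S,(0,150,80),(6,255,255),(180,230,245,290),z))
a=onz(T,(299,234.7),113);b=onz(T,(348,237.7),113);print("manifold y dir",np.degrees(np.arctan2(*(a-b)[[1,0]])))
im0=cv2.imread("pics/top0.png")[:,:,::-1].copy(); 
class D(dict):pass
c0={"image":im0}
print("shut dir T",ang({**T,"image":im0},(0,190,100),(6,255,255),(385,235,415,285),z))
br=blobs(T,(20,172,115),(28,255,255),(315,220,335,240),3);print(br)
u=br[0][3][0]; print("coupling top",np.round(onz(T,u,244),1), proj(S,onz(T,u,244)))
bs=blobs(S,(16,115,100),(27,190,190),(294,205,314,222),3);print(bs)
cv2.imwrite("pics/s12.png",S["image"][:,:,::-1])
g=cv2.cvtColor(S["image"],cv2.COLOR_RGB2GRAY).astype(int)
for r in range(206,222): print(r,g[r,296:312].tolist())
for d in (13,-13): print(proj(S,[547+d,-43,66+178]))
E
```

```text
open/shut grip mid [ 534.3 -293.7   75. ] [ 474.7 -238.    75. ] dist(92 if 90deg,r65) 81.5451044948688 rot 77.69799319886064
lever dir T 89.09161 S 84.68283
manifold y dir 88.21128826169722
shut dir T 3.8775797
[(74.0, array([324.84, 229.92]), (320, 225, 11, 11), (array([324.85, 229.92]), array([ 9.6, 10.1])))]
coupling top [545.6 -43.8 244. ] [302.44933544 213.24259713]
[(56.5, array([303.25, 213.88]), (298, 210, 11, 9), (array([303.32, 213.92]), array([ 7.2, 11. ]))), (3.5, array([312.1, 205.9]), (310, 205, 4, 3), (array([311.77, 206.19]), array([2.5, 3.5])))]
206 [89, 89, 87, 86, 89, 88, 89, 85, 87, 90, 103, 129, 146, 149, 149, 152]
207 [87, 88, 85, 87, 86, 89, 85, 86, 86, 91, 128, 145, 146, 148, 147, 147]
208 [84, 84, 85, 84, 85, 82, 83, 89, 90, 101, 138, 143, 146, 143, 142, 146]
209 [81, 86, 84, 85, 85, 84, 91, 124, 128, 130, 140, 144, 142, 142, 143, 143]
210 [84, 85, 82, 86, 89, 92, 105, 140, 144, 143, 143, 141, 142, 141, 140, 143]
211 [81, 86, 82, 92, 110, 132, 138, 147, 148, 146, 146, 141, 140, 139, 137, 139]
212 [70, 75, 81, 119, 138, 126, 111, 111, 118, 126, 147, 135, 119, 119, 119, 119]
213 [89, 113, 108, 141, 140, 97, 60, 54, 69, 94, 149, 145, 117, 128, 129, 127]
214 [129, 137, 111, 145, 145, 93, 56, 56, 63, 105, 149, 147, 122, 140, 141, 143]
215 [144, 141, 100, 128, 145, 133, 112, 109, 111, 136, 148, 134, 121, 142, 147, 148]
216 [146, 132, 83, 86, 115, 125, 133, 137, 134, 137, 124, 103, 102, 142, 146, 147]
217 [142, 124, 72, 62, 74, 88, 106, 108, 103, 104, 89, 82, 89, 134, 142, 144]
218 [140, 118, 70, 60, 60, 65, 72, 75, 72, 74, 75, 77, 80, 124, 142, 142]
219 [138, 116, 66, 51, 59, 62, 63, 67, 66, 70, 68, 72, 76, 121, 135, 137]
220 [139, 118, 68, 55, 55, 59, 60, 57, 58, 59, 66, 77, 77, 115, 137, 137]
221 [145, 124, 69, 71, 61, 55, 53, 55, 62, 67, 64, 71, 73, 120, 138, 142]
[302.80098568 217.47515421]
[302.82625433 209.90263317]
```

View pics/s12.png

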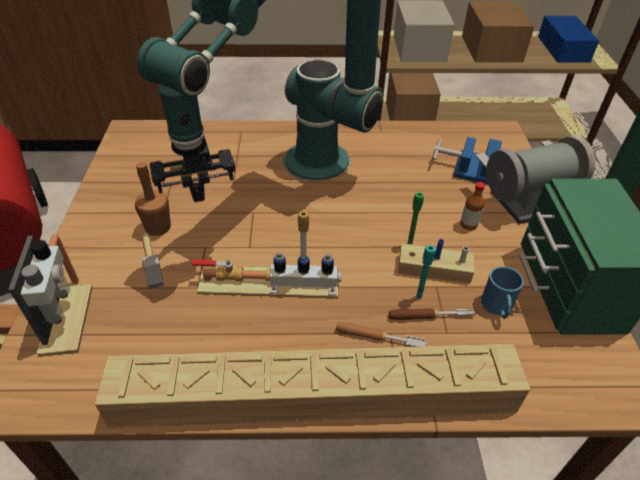

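```bash
python3 - <<'E'
from h import *
s=st(); print(np.abs(s["joint_vel"]).max()); print(arm.sign_off())
E
```

```text
t 17.35 tcp [ 459.6 -297.5  214.5] F [-0.1  0.4 -0.3] T [ 0.02  0.03 -0.03] w 0.2 q [-0.62  0.04  1.9  -0.    1.2   0.65]
ax [[0.294, -0.956, -0.003], [-0.956, -0.294, 0.002], [-0.003, 0.002, -1.0]]
0.011057134177762714
the job is handed in; nothing more can be done
None
```

I moved the brass-coupled pipe from the stand into the open middle outlet. I pushed it past the seal until it was home, released it, and then turned the red lever to its open stop with closed fingers. I handed the job in at 17.35 s; no verdict is reported.

- **Pipe:** The tool stopped descending while the upward force rose from 14 to 25 N, well under the 45 N limit. The pipe end was then about 65.7 mm above the bench, against 66 mm for the stop. After release, the ring mark was at the mouth and the coupling top matched its home position within about 0.5 px.
- **Lever:** The lever hit its end stop (about 20 N over 1.6 mm of travel). The top view puts it within about 1° of the feed line.
- **Surroundings:** In the last pictures the spares and the tools looked where they had been. The arm was clear, with forces near zero.
- **Disagreements:**
  - The scene view read the lever about 3.5° short of the feed line (about 1.51 rad), but that view is oblique and less reliable.
  - A rough estimate from how far the grip moved gave a turn of only 78° at a 65 mm radius, or about 86° at the radius I measured.
  - The two cameras differed by about 2–3 mm on the mouth's position, so I aligned the pipe to the mouth within the scene view alone.

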